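# Wedge the lacquer chest in its packing frame

### The job

The lacquered chest stands loose in its packing frame. Find by trial the thickest of the three wooden spacers that will go in, and slide it, standing upright, into the gap between the chest and the side board, pushing it home until its outer end is flush with the mouth of the gap. Leave the other two spacers on the counter outside the frame, and do not shift the chest or disturb the vase, the bowl, the beaker or the round box.

Things in the scene. Friction and masses are not known exactly. Their poses are not given: they have to be found in the camera images.
- spacer_thin: plain pale-wood spacer block, 20 mm thick, 100 mm long, 50 mm high, standing on its narrow long side; both ends are fully rounded (half-round nose of radius 10 mm seen from above), so either end may lead. 52 g or so. Origin: centre of its underside; x along its length, y across its thickness, z up. The three spacers differ in thickness only (20, 24, 28 mm)
- spacer_mid: plain pale-wood spacer block, 24 mm thick, 100 mm long, 50 mm high, standing on its narrow long side; both ends are fully rounded (half-round nose of radius 12 mm seen from above), so either end may lead. 62 g or so. Origin: centre of its underside; x along its length, y across its thickness, z up. The three spacers differ in thickness only (20, 24, 28 mm)
- spacer_thick: plain pale-wood spacer block, 28 mm thick, 100 mm long, 50 mm high, standing on its narrow long side; both ends are fully rounded (half-round nose of radius 14 mm seen from above), so either end may lead. 73 g or so. Origin: centre of its underside; x along its length, y across its thickness, z up. The three spacers differ in thickness only (20, 24, 28 mm)
- chest: black lacquered chest with gold bands, 103 mm (x) by 160 mm (y) by 62 mm high, 1.8 kg, standing loose in the packing frame with about 0.5 mm to the left wall and to the back wall, its front level with the frame's front. Origin: centre of its underside; x points away from the robot into the frame, y to the left wall. Its right (-y) side is one side of the gap
- frame: low plywood packing frame fixed to the counter, open to the front (robot side) and without a floor: left wall and back wall, 15 mm thick, 55 mm high. Origin: on the counter at the front end of the left wall's inner face. x runs along the left wall away from the robot, y to the left (out of the frame); the inner face of the back wall is at x = 104 mm
- board: plywood side board right of the chest, fixed parallel to the left wall, 103 long, 15 thick, 55 mm high. Origin: on the counter at the front end of its inner (+y) face; x into the frame, y to the chest. The gap, 21 to 33 mm wide, lies between this face and the chest; its mouth is at x = 0, facing the robot; the back wall ends it at x = 104 mm. frame lies at y = 160 mm + gap from here
- vase: turned brass vase, 145 mm tall, up to 56 mm across; bystander, not part of the work; origin: centre of its underside, z up
- bowl: small green lidded lacquer bowl with a knob, 60 mm tall, 75 mm across; bystander, not part of the work; origin: centre of its underside, z up
- beaker: red lacquered cylinder with gold bands, 95 mm tall, 60 mm across; bystander, not part of the work; origin: centre of its underside, z up
- pot: low round lacquer box, black with a red lid, 44 mm tall, 72 mm across; bystander, not part of the work; origin: centre of its underside, z up
There are look-alikes about, which are no part of the job. Leave any orange or purple look-alike of the spacer_mid alone.

How it is judged:
By the outcome, as a careful person would: the job done as asked, in the order asked, and still so for the second after the job is handed in, with the robot touching nothing.
It also fails if it takes over 70 s, if anything falls off the work surface, if the arm or the gripper's body presses on something with over 40 N, if the wrist force passes 120 N, or if a joint passes its speed limit or range.

### The arm

A 6-joint arm with a two-finger parallel gripper is mounted at the origin on the work surface. World frame = base frame: x ahead of the robot, y to its left, z up, the work surface at z = 0. Lengths are in m, angles in rad, forces in N, time in s.
With the tool pointing down it reaches from about 0.275 to 0.75 m from the base axis. Payload 10.2 kg.
Tool frame: the origin (TCP) lies on the front face of the gripper's body, between the roots of the fingers; the fingertips stand 64 mm ahead of it and the grasp point (between the pads) lies 45 mm ahead of it (nose_length is the distance from the TCP to the fingertips, in m); z points along the fingers, y is the line along which they close (so a half turn about z gives the same grasp; the last joint's range is limited). The gripper opens to 88 mm and grips with 3 to 60 N. Pads are 18 mm wide; open, the fingers measure 123 mm over their backs; the gripper's body (75 mm by 187 mm) begins 45 mm behind the grasp point.
Start: joints at [-0.223, 0.313, 1.498, -0, 1.331, -0.223], TCP at [0.525, -0, 0.303] pointing down, gripper open.
Joint ranges: [-2.94, 2.94], [-0.97, 2.17], [0.19, 2.56], [-1.23, 4.37], [0.02, 3.11], [-2.88, 2.88]. Speed limits (rad/s): [2.39, 2.39, 3.01, 3.14, 3.14, 3.14].

### API

Orientations are given as a unit quaternion [w, x, y, z].
In Python, from plant import * gives the robot as it stands.
- The arm moves only by the tool step_arm, never from a script. Its argument "deltas" is a list of rows, each a list of 6 numbers: the shift along the tool's x, y, z in cm, then the turn, a rotation vector about the tool's x, y, z in degrees. In form: [[dx, dy, dz, ax, ay, az], ...]. A call has 1 to 10 rows; each row is the pose to reach, as a shift and turn from the pose commanded when the call began, along the tool's axes at that moment; what a row does not reach only later rows make up. A row lasts 1/10 s, in which the tool goes at most 50 mm and 8.59 degrees, less where a joint would pass 70% of its speed; a pose out of reach is approached as far as the arm can. A call with a gripper value outside its range is refused whole. "claw" is the finger opening in cm, from 0 to 8.81, set as the call begins (left out, the last holds). The fingers move at their own pace and stop on an object; "newtons" is the grip in N (left out, the last holds). Time passes only in rows, so rows that repeat a pose let the fingers close. It gives the time, the measured TCP pose, the force, the opening and the grip force at its end, in the units of the state.
- read_state(): the state, without advancing time (a new reading comes with each control period).
- capture(name): name is "scene" or "side" or "wrist"; returns the picture (420x560x3 uint8, blue, green, red); there is no depth.
- camera_info(name): a dict with "fx", "fy", "cx", "cy" (pixels), "rvec" (rotation vector, rad) and "tvec" (3), from world to camera coordinates, as OpenCV has them. Camera axes: x right, y down, z forward; pixel columns grow to the right and rows downward; lengths in m; the calibration is good to about 2 mm. A picture is of the moment at which its call begins: read the wrist's pose just before it. camera_info takes no time and is no camera call; for the wrist camera it gives the pose at the moment of the call.
- sign_off(): hands the job in; it is judged then, once.
Trained networks look in the newest picture that a camera, given by its name, has taken for a name from the list of things; names that differ only in an ending like _2 or _b are one class to them, and where a whole thing is asked for, a point or a joint stands for the part that bears it (a point fixed in the world has none). Each returns a list of dicts, best first, with "conf" (0 to 1); they miss things now and then, are a little off and sometimes report something else, mostly with a low value. They report only what shows in the picture. A call takes as long as a camera call. They do not tell look-alikes from the thing itself.
- spot_in(thing, camera): "at" ([x, y, z] in m, in world coordinates, good to about 4 mm: the middle of the surface that is visible of it).
- trace(thing, camera): "region" (420x560 bool, what is visible of it).
The state is a dict: "time": time; "qpos": joint angles; "dq": joint speeds; "joint_efforts": joint torques, N m; "tool_pos": TCP position; "eef_rot": TCP orientation; "wrist_force": force on the tool from outside, world axes, zero at the start; "moment": the same for the moment, N m; "opening": finger opening in m; "finger_force": force on a finger pad.
Only numpy, scipy, OpenCV 4.12 (cv2) and the standard library are available. Lean on these libraries where they do the work, as an engineer would, in place of code of your own. Each camera call takes 0.05 s, during which the arm holds its last target. There are 200 camera calls.

## Working session

There is one attempt and no reset: what is moved stays moved. The work goes in short steps, Python scripts to look and compute and a tool call to move; the robot and the scene stay as the last step left them, time stands still between calls to the robot, and variables do not carry over. Pictures are saved under pics/ and viewed, at most 10 in all, crops included, and the job is handed in when it is done.

Besides the shell and the picture viewer there is one more tool, called after "Emit:" by a JSON object that holds its "name" and its "arguments", one argument or row to a line. step_arm: Moves the arm, as the interface text tells. Its arguments: {"type":"object","properties":{"deltas":{"type":"array"},"claw":{"type":"number"},"newtons":{"type":"number"}},"required":["deltas"]}

```bash
mkdir -p pics; ls; python3 - <<'E'
from plant import *
import cv2,numpy as np
a=capture("scene");b=capture("side")
cv2.imwrite("pics/a.png",a);cv2.imwrite("pics/b.png",b)
for c in("scene","side"):
  print(c,camera_info(c))
  for t in("spacer_thin","spacer_mid","spacer_thick","chest","frame","board"):
    print(t,[(np.round(d["at"],3).tolist(),round(d["conf"],2)) for d in spot_in(t,c)])
s=read_state();print(s["time"],s["tool_pos"],s["eef_rot"])
E
```

```text
pics
scene {'fx': 491.6920194191152, 'fy': 491.6920194191152, 'cx': 275.9407762467541, 'cy': 207.76515221242252, 'rvec': array([ 1.27269563,  2.21589718, -1.01043138]), 'tvec': array([ 0.21731607, -0.28813193,  1.68262822])}
spacer_thin [([0.588, -0.19, 0.034], 0.84), ([0.664, 0.003, 0.056], 0.69)]
spacer_mid [([0.444, 0.153, 0.053], 0.97), ([0.571, 0.27, 0.05], 0.78), ([0.29, 0.278, 0.037], 0.76), ([0.314, 0.425, 0.037], 0.67), ([0.436, 0.263, 0.043], 0.6)]
spacer_thick [([0.47, -0.171, 0.046], 0.77)]
chest [([0.669, 0.112, 0.063], 0.88)]
frame [([0.731, 0.128, 0.039], 0.72)]
board [([0.73, 0.129, 0.039], 0.67), ([0.664, 0.001, 0.056], 0.65), ([0.586, -0.194, 0.034], 0.53), ([0.435, 0.267, 0.045], 0.19)]
side {'fx': 421.9583826518339, 'fy': 421.9583826518339, 'cx': 277.8710616959397, 'cy': 203.86254367091365, 'rvec': array([ 2.1723627 , -0.64551222,  0.28436974]), 'tvec': array([-0.38260405,  0.22384043,  0.77673005])}
spacer_thin [([0.569, -0.212, 0.041], 0.72)]
spacer_mid [([0.3, 0.393, 0.052], 0.82), ([0.276, 0.255, 0.041], 0.78), ([0.416, 0.132, 0.043], 0.75), ([0.549, 0.259, 0.032], 0.59), ([0.419, 0.252, 0.033], 0.57)]
spacer_thick [([0.44, -0.193, 0.052], 0.86)]
chest [([0.638, 0.085, 0.063], 0.74)]
frame [([0.719, -0.007, 0.053], 0.65), ([0.552, 0.379, 0.043], 0.56), ([0.42, 0.255, 0.034], 0.54)]
board [([0.659, -0.008, 0.029], 0.6)]
0.7 [ 5.25017614e-01 -2.67064254e-05  3.02741106e-01] [2.11495177e-05 7.07110487e-01 7.07103075e-01 2.28730514e-05]
```

View pictures.

View pics/a.png

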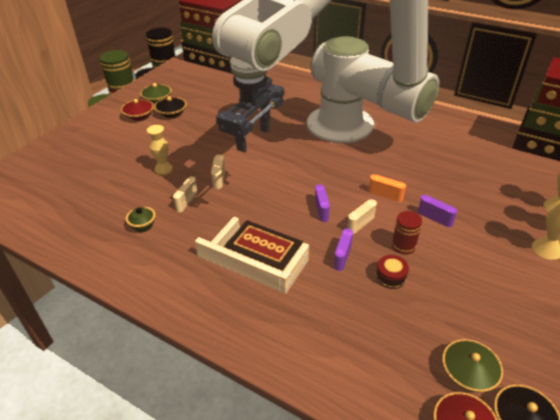

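View pics/b.png

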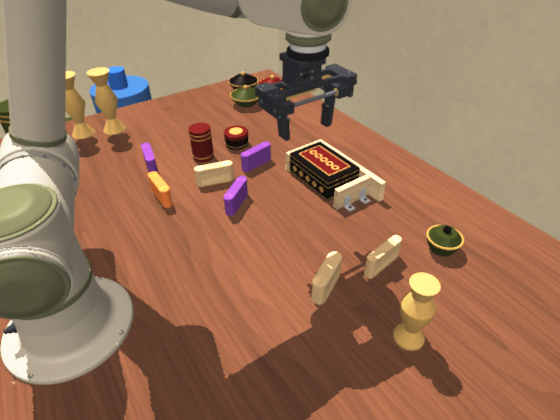

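```bash
cat > h.py <<'E'
from plant import *
import cv2,numpy as np
from scipy.spatial.transform import Rotation as R
def K(i): return np.array([[i["fx"],0,i["cx"]],[0,i["fy"],i["cy"]],[0,0,1]])
def proj(i,P): return cv2.projectPoints(np.array(P,float).reshape(-1,3),np.array(i["rvec"]),np.array(i["tvec"]),K(i),None)[0][:,0]
def back(i,uv,z):
    uv=np.array(uv,float).reshape(-1,2);M=cv2.Rodrigues(np.array(i["rvec"]))[0];t=np.array(i["tvec"]).ravel()
    d=np.c_[uv,np.ones(len(uv))]@np.linalg.inv(K(i)).T@M;c=-M.T@t
    return c+d*((z-c[2])/d[:,2])[:,None]
E
python3 - <<'E'
from h import *
for c in("scene","side"):
  i=camera_info(c)
  print(c,proj(i,[[.525,.044,.239],[.525,-.044,.239],[.569,0,.239],[.481,0,.239]]).round().tolist())
  print(proj(i,[[0.588,-.19,.034],[0.47,-.171,.046],[.444,.153,.053],[.436,.263,.043],[.669,.112,.063]]).round().tolist())
i=camera_info("wrist");print(i)
cv2.imwrite("pics/w.png",capture("wrist"))
for t in("spacer_thin","spacer_mid","spacer_thick","chest","frame","board"):
    print(t,[(np.round(d["at"],3).tolist(),round(d["conf"],2)) for d in spot_in(t,"wrist")])
# back-projection of spacer tops
print(back(camera_info("scene"),[[217,160],[185,183],[362,209],[264,240]],.05).round(3).tolist())
print(back(camera_info("side"),[[329,264],[384,245],[214,167],[325,165]],.05).round(3).tolist())
E
```

```text
scene [[269.0, 145.0], [238.0, 135.0], [243.0, 149.0], [263.0, 131.0]]
[[187.0, 195.0], [217.0, 171.0], [322.0, 200.0], [361.0, 215.0], [264.0, 245.0]]
side [[293.0, 122.0], [319.0, 140.0], [323.0, 125.0], [287.0, 137.0]]
[[382.0, 248.0], [331.0, 261.0], [240.0, 182.0], [217.0, 166.0], [324.0, 158.0]]
{'fx': 293.3161557016139, 'fy': 293.3161557016139, 'cx': 278.8750720196059, 'cy': 209.10050079968474, 'rvec': array([-2.82927105e+00,  1.66085919e-03, -1.80418992e-03]), 'tvec': array([-0.52539066, -0.04172602,  0.38952388])}
spacer_thin [([0.59, -0.194, 0.014], 0.89)]
spacer_mid [([0.431, 0.141, 0.05], 0.75)]
spacer_thick [([0.468, -0.167, 0.036], 0.72)]
chest [([0.66, 0.116, 0.059], 0.79)]
frame [([0.726, 0.046, 0.055], 0.66)]
board [([0.663, -0.001, 0.057], 0.62)]
[[0.432, -0.198, 0.05], [0.564, -0.212, 0.05], [0.422, 0.26, 0.05], [0.645, 0.098, 0.05]]
[[0.46, -0.177, 0.05], [0.584, -0.197, 0.05], [0.422, 0.253, 0.05], [0.663, 0.1, 0.05]]
```

View pics/w.png

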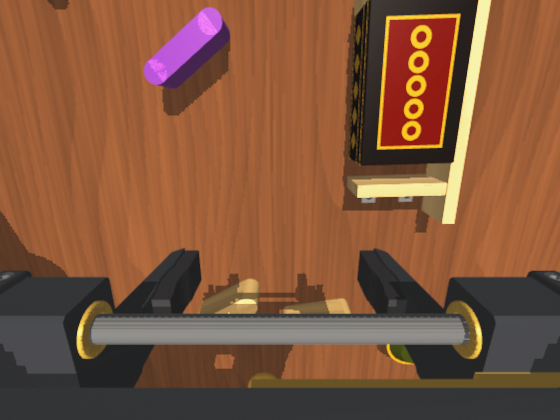

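Emit:
{"name": "step_arm", "arguments": {
  "deltas": [
    [-1.5,2.4,4,0,0,0],
    [-3,4.8,8,0,0,0],
    [-4.5,7.2,12,0,0,0],
    [-6,9.5,16.3,0,0,0],
    [-6,9.5,16.3,0,0,0],
    [-6,9.5,16.3,0,0,0]
  ]
}}

```text
time: 1.65
tool_pos: [0.6199, -0.06, 0.1392]
eef_rot: [-0.001, 0.707, 0.707, -0.0]
wrist_force: [-0.1, -0.2, 0.3]
opening: 0.088
finger_force: 0.0
```

```bash
python3 - <<'E'
from h import *
i=camera_info("wrist");print(i,read_state()["tool_pos"])
im=capture("wrist");cv2.imwrite("pics/w2.png",cv2.resize(im,(800,600),interpolation=cv2.INTER_CUBIC))
cv2.imwrite("w2raw.png",im);np.save("w2i.npy",i,allow_pickle=True)
for c in("scene","side"):
  capture(c)
  for t in("vase","bowl","beaker","pot","spacer_thin","spacer_thick"):
    print(c,t,[(np.round(d["at"],3).tolist(),round(d["conf"],2)) for d in spot_in(t,c)][:3])
E
```

```text
{'fx': 293.3161557016139, 'fy': 293.3161557016139, 'cx': 278.8750720196059, 'cy': 209.10050079968474, 'rvec': array([-2.82978874e+00,  1.77090308e-03,  3.16816154e-04]), 'tvec': array([-0.6199003 , -0.04850588,  0.2163601 ])} [ 0.61987075 -0.06002123  0.13921933]
scene vase [([0.512, -0.344, 0.09], 0.8)]
scene bowl [([0.733, -0.225, 0.041], 0.9)]
scene beaker [([0.47, 0.388, 0.074], 0.63)]
scene pot [([0.578, 0.403, 0.048], 0.65)]
scene spacer_thin [([0.62, -0.189, 0.031], 0.77)]
scene spacer_thick []
side vase [([0.485, -0.366, 0.097], 0.95), ([0.44, -0.196, 0.052], 0.45)]
side bowl [([0.705, -0.249, 0.036], 0.58)]
side beaker [([0.438, 0.37, 0.065], 0.72)]
side pot [([0.551, 0.376, 0.042], 0.62)]
side spacer_thin [([0.571, -0.216, 0.041], 0.8)]
side spacer_thick [([0.441, -0.196, 0.05], 0.62)]
```

View pics/w2.png

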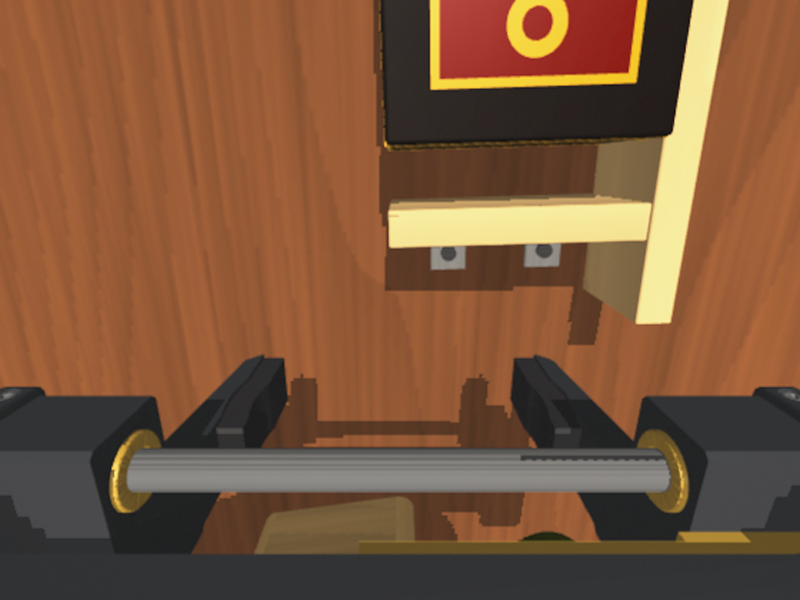

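```bash
python3 - <<'E'
from h import *
i=np.load("w2i.npy",allow_pickle=True).item();s=1.42857
im=cv2.imread("w2raw.png");
# edge positions along several columns
g=im.astype(int).sum(2)
for c in (290,320,350,380,410,440):
  print(c,[ (r,int(g[r,c])) for r in list(range(98,108))+list(range(136,150))+list(range(168,176))])
for n,p,z in(("chest front/back corner",[[386,145],[672,133]],.062),("board inner",[[390,208],[650,202]],.055),("board outer",[[388,247],[648,240]],.055),("backwall end in,out",[[636,323],[672,323]],.055)):
  print(n,back(i,np.array(p)/s,z).round(4).tolist())
E
```

```text
290 [(98, 93), (99, 81), (100, 52), (101, 120), (102, 169), (103, 137), (104, 165), (105, 223), (106, 187), (107, 188), (136, 186), (137, 184), (138, 197), (139, 231), (140, 262), (141, 363), (142, 469), (143, 465), (144, 449), (145, 451), (146, 514), (147, 607), (148, 643), (149, 645), (168, 627), (169, 626), (170, 626), (171, 616), (172, 537), (173, 285), (174, 189), (175, 188)]
320 [(98, 79), (99, 62), (100, 137), (101, 197), (102, 162), (103, 182), (104, 240), (105, 193), (106, 191), (107, 191), (136, 191), (137, 198), (138, 228), (139, 262), (140, 360), (141, 468), (142, 464), (143, 450), (144, 446), (145, 487), (146, 593), (147, 642), (148, 646), (149, 645), (168, 625), (169, 623), (170, 620), (171, 572), (172, 433), (173, 426), (174, 426), (175, 424)]
350 [(98, 66), (99, 136), (100, 189), (101, 156), (102, 128), (103, 186), (104, 181), (105, 180), (106, 182), (107, 178), (136, 188), (137, 229), (138, 264), (139, 264), (140, 372), (141, 470), (142, 453), (143, 450), (144, 470), (145, 577), (146, 640), (147, 644), (148, 642), (149, 642), (168, 624), (169, 621), (170, 588), (171,
[... 789 characters left out ...]
0), (173, 202), (174, 203), (175, 207)]
440 [(98, 259), (99, 296), (100, 297), (101, 295), (102, 297), (103, 297), (104, 295), (105, 297), (106, 295), (107, 298), (136, 296), (137, 295), (138, 296), (139, 353), (140, 425), (141, 440), (142, 563), (143, 639), (144, 640), (145, 640), (146, 639), (147, 640), (148, 637), (149, 636), (168, 465), (169, 282), (170, 295), (171, 293), (172, 295), (173, 296), (174, 299), (175, 294)]
chest front/back corner [[0.6155, 0.0258, 0.062], [0.7166, 0.0296, 0.062]]
board inner [[0.6166, 0.003, 0.055], [0.7173, 0.0052, 0.055]]
board outer [[0.6157, -0.0123, 0.055], [0.7192, -0.0096, 0.055]]
backwall end in,out [[0.7205, -0.0449, 0.055], [0.7357, -0.045, 0.055]]
```

Emit:
{"name": "step_arm", "arguments": {
  "deltas": [
    [0,-1,-4,0,0,0],
    [2,-3,-8.1,0,0,0],
    [6,-5,-8.1,0,0,0],
    [9,-8,-8.1,0,0,0],
    [13,-10,-8.1,0,0,0],
    [17,-12.5,-8.1,0,0,0],
    [21,-15.5,-8.1,0,0,0],
    [24.5,-18.5,-8.1,0,0,0],
    [26,-19.5,-8.1,0,0,0],
    [26,-19.5,-8.1,0,0,0]
  ]
}}

```text
time: 3.4
tool_pos: [0.4238, 0.2015, 0.221]
eef_rot: [-0.0, 0.706, 0.708, 0.0]
wrist_force: [0.4, -0.3, 0.9]
opening: 0.0881
finger_force: 0.0
```

```bash
python3 - <<'E'
from h import *
i=np.load("w2i.npy",allow_pickle=True).item()
c=np.array([290,320,350,380.])
for n,r,z in(("chest",[100.6,99.5,98.5,97.6],.062),("board",[146.33,145.55,144.7,143.75],.055)):
  P=back(i,np.c_[c,r],z);k=np.polyfit(P[:,0]-.616,P[:,1],1);print(n,np.degrees(np.arctan(k[0])),k[1], np.polyval(k,.09))
i=camera_info("wrist");print(read_state()["tool_pos"],read_state()["eef_rot"])
im=capture("wrist");cv2.imwrite("pics/w3.png",im);np.save("w3i.npy",i,allow_pickle=True)
for d,t in zip(trace("spacer_mid","wrist"),range(9)):
  m=d["region"].astype(np.uint8);v,u=np.nonzero(m);print(d["conf"],u.mean(),v.mean(),im[m>0].mean(0).round(),cv2.minAreaRect(np.c_[u,v].astype(np.float32)))
for d in spot_in("spacer_mid","wrist"): print(d)
E
```

```text
chest 1.7209554256611708 0.02590933789568311 0.028613421597348754
board 1.5407155423199095 0.0023282844528913584 0.004749018274822898
[0.42381158 0.20147971 0.22096266] [-2.51330398e-05  7.05971929e-01  7.08239806e-01  1.14106537e-04]
0.88 115.87769218676308 118.18912120735733 [ 10. 124. 197.] ((117.00000762939453, 116.5), (128.84829711914062, 56.28533172607422), 78.69007110595703)
0.87 429.59408728296575 129.15790708587517 [191.  74. 165.] ((429.5943298339844, 129.1112060546875), (34.786808013916016, 138.08773803710938), 79.18611907958984)
0.63 276.45986038394415 139.80599185573007 [142. 227. 244.] ((276.867919921875, 139.96226501464844), (118.13008880615234, 31.318206787109375), 15.945395469665527)
{'at': [0.2872, 0.28, 0.0501], 'conf': 0.8}
{'at': [0.5501, 0.2672, 0.0495], 'conf': 0.79}
{'at': [0.422, 0.2597, 0.0491], 'conf': 0.78}
{'at': [0.4271, 0.151, 0.0511], 'conf': 0.63}
{'at': [0.2968, 0.3774, 0.0043], 'conf': 0.6}
```

View pics/w3.png

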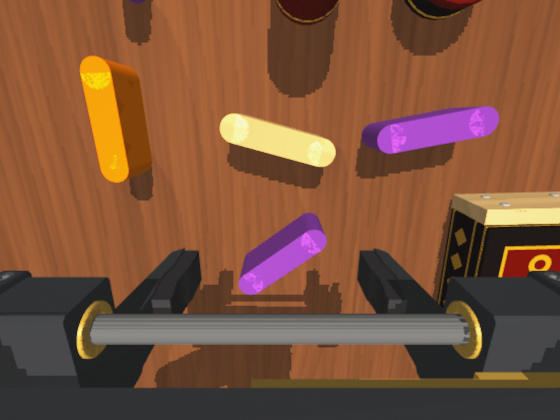

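```bash
python3 - <<'E'
from h import *
i=np.load("w3i.npy",allow_pickle=True).item();im=cv2.imread("pics/w3.png")
m=((im[:,:,2]>225)&(im[:,:,1]>200)).astype(np.uint8);m[:,:215]=0;m[:,340:]=0;m[:105]=0;m[175:]=0
v,u=np.nonzero(m);P=back(i,np.c_[u,v],.05)[:,:2]
r=cv2.minAreaRect((P*1000).astype(np.float32));print(len(u),r)
P0=P.mean(0);w,V=np.linalg.eigh(np.cov((P-P0).T));d=V[:,1];d*=np.sign(d[0]);print("c",P0,"yaw",np.degrees(np.arctan2(d[1],d[0])))
print("decoys/beaker foot",back(i,[[308,22],[276,8],[340,8]],0).round(3).tolist())
print(read_state()["qpos"])
E
```

```text
3216 ((422.946533203125, 260.1553955078125), (23.790407180786133, 99.07987213134766), 74.75265502929688)
c [0.42234231 0.26050683] yaw -15.002412874702049
decoys/beaker foot [[0.45, 0.36, 0.0], [0.421, 0.371, 0.0], [0.478, 0.371, 0.0]]
[ 1.87974670e-01  2.79437326e-01  1.77248893e+00 -2.42217592e-04
  1.08924918e+00  1.88743925e-01]
```

Emit:
{"name": "step_arm", "arguments": {
  "deltas": [
    [1,-0.3,0.5,0,0,8],
    [2,-0.6,1,0,0,16],
    [3,-1,2,0,0,24],
    [4,-1.4,3,0,0,32],
    [5,-1.8,4,0,0,40],
    [6,-2.2,5,0,0,48],
    [6.55,-2.6,5,0,0,56],
    [6.55,-2.6,5,0,0,64],
    [6.55,-2.6,5,0,0,72],
    [6.55,-2.6,5,0,0,80]
  ],
  "claw": 6
}}

```text
time: 4.55
tool_pos: [0.4, 0.2646, 0.1705]
eef_rot: [0.0, 0.997, 0.083, -0.0]
wrist_force: [-0.9, 0.6, 0.1]
opening: 0.0601
finger_force: 0.0
```

Emit:
{"name": "step_arm", "arguments": {
  "deltas": [
    [0,0,0,0,0,8],
    [0,0,0,0,0,16],
    [0,0,0,0,0,25],
    [0,0,0,0,0,25],
    [0,0,0,0,0,25]
  ]
}}

```text
time: 5.05
tool_pos: [0.3996, 0.2649, 0.1706]
eef_rot: [0.0, 0.992, -0.129, -0.0]
wrist_force: [0.9, 0.4, 0.0]
opening: 0.0599
finger_force: 0.0
```

```bash
python3 - <<'E'
from h import *
s=read_state();r=R.from_quat(np.roll(s["eef_rot"],-1)).as_matrix();T=s["tool_pos"]
print(T,np.degrees(np.arctan2(r[1,0],r[0,0])),(r.T@(np.array([.3977,.267,.100])-T)*100).round(2),s["qpos"],r[:,2])
E
```

```text
[0.39964459 0.26487394 0.17063136] -14.861250447819092 [-0.24 -0.16  7.06] [ 3.40320882e-01  3.69719628e-01  1.79913130e+00 -9.48569454e-05
  9.72799504e-01  2.17054837e+00] [-2.82930120e-05 -9.31841983e-05 -9.99999995e-01]
```

Emit:
{"name": "step_arm", "arguments": {
  "deltas": [
    [-0.24,-0.16,3,0,0,0],
    [-0.24,-0.16,5.5,0,0,0],
    [-0.24,-0.16,7.1,0,0,0],
    [-0.24,-0.16,7.1,0,0,0]
  ]
}}

```text
time: 5.45
tool_pos: [0.3966, 0.2671, 0.0981]
eef_rot: [0.001, 0.992, -0.129, -0.002]
wrist_force: [-0.2, -0.0, 0.2]
opening: 0.0599
finger_force: 0.0
```

Emit:
{"name": "step_arm", "arguments": {
  "deltas": [
    [0,0,0,0,0,0],
    [0,0,0,0,0,0],
    [0,0,0,0,0,0],
    [0,0,0,0,0,0],
    [0,0,0,0,0,0],
    [0,0,0,0,0,0]
  ],
  "claw": 1.5,
  "newtons": 12
}}

```text
time: 6.05
tool_pos: [0.3972, 0.2677, 0.1001]
eef_rot: [-0.0, 0.991, -0.13, 0.0]
wrist_force: [-1.1, 0.1, 2.6]
opening: 0.0238
finger_force: 12.0
```

Emit:
{"name": "step_arm", "arguments": {
  "deltas": [
    [0,0,-1,0,0,0],
    [0,0,-4,0,0,0],
    [0,0,-8,0,0,0],
    [0,0,-8,0,0,0],
    [0,0,-8,0,0,0]
  ]
}}

```text
time: 6.55
tool_pos: [0.3971, 0.2677, 0.1803]
eef_rot: [-0.0, 0.991, -0.13, 0.001]
wrist_force: [-0.7, -0.2, -0.7]
opening: 0.0238
finger_force: 12.0
```

```bash
python3 - <<'E'
from h import *
cv2.imwrite("pics/w4.png",capture("wrist"))
s=read_state();r=R.from_quat(np.roll(s["eef_rot"],-1)).as_matrix();T=s["tool_pos"]
print(s["time"],s["opening"],T,np.degrees(np.arctan2(r[1,0],r[0,0])))
E
```

```text
6.6 0.023870673516433027 [0.39672908 0.26751338 0.17933317] -15.000998906378502
```

View pics/w4.png

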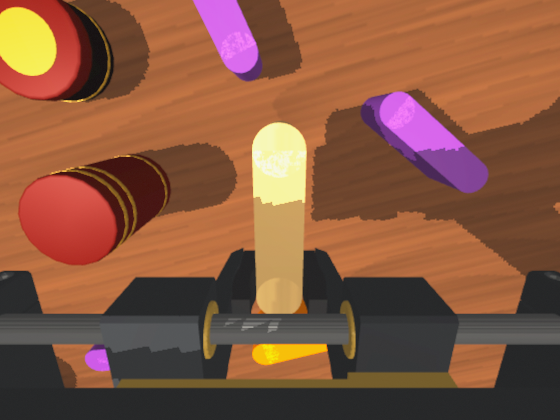

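Emit:
{"name": "step_arm", "arguments": {
  "deltas": [
    [0.5,2,0,0,0,-2],
    [1.5,5,0,0,0,-5],
    [3,9,0,0,0,-8],
    [6,13,0,0,0,-11],
    [10,17,0,0,0,-14],
    [14,20,0,0,0,-16.6],
    [17,21.3,0,0,0,-16.6],
    [18.06,21.69,0,0,0,-16.6],
    [18.06,21.69,0,0,0,-16.6],
    [18.06,21.69,0,0,0,-16.6]
  ]
}}

```text
time: 7.6
tool_pos: [0.5143, 0.0124, 0.1788]
eef_rot: [-0.0, 1.0, 0.014, -0.001]
wrist_force: [0.5, -0.4, -0.7]
opening: 0.0238
finger_force: 12.0
```

```bash
python3 - <<'E'
from h import *
i=camera_info("wrist");im=capture("wrist");cv2.imwrite("pics/w5.png",im);np.save("w5i.npy",i,allow_pickle=True)
s=read_state();r=R.from_quat(np.roll(s["eef_rot"],-1)).as_matrix();T=s["tool_pos"]
print(s["time"],s["opening"],T,np.degrees(np.arctan2(r[1,0],r[0,0])))
E
```

```text
7.65 0.023872137261708993 [0.51431464 0.01257177 0.17912207] 1.6700550522595456
```

View pics/w5.png

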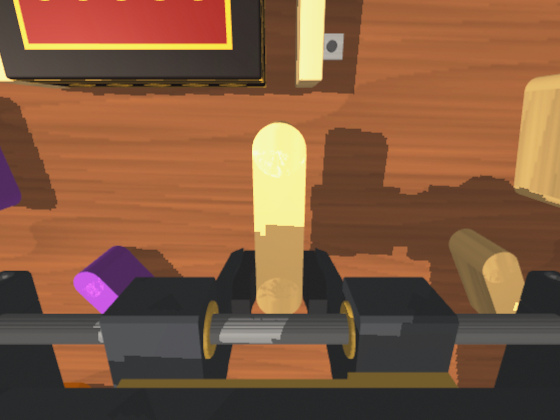

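```bash
python3 - <<'E'
from h import *
i=np.load("w5i.npy",allow_pickle=True).item();im=cv2.imread("pics/w5.png").astype(int);g=im.sum(2)
for r in(5,30,55,72): print(r,[(c,int(g[r,c])) for c in list(range(258,269))+list(range(293,304))])
print([(r,int(g[r,308])) for r in range(68,90)],[(r,int(g[r,250])) for r in range(72,90)])
b=im[115:260,240:320];v,u=np.nonzero((b[:,:,2]>190)&(b[:,:,1]>165));P=back(i,np.c_[u+240,v+115],.129)[:,:2];print(cv2.minAreaRect((P*1000).astype(np.float32)))
E
```

```text
5 [(258, 113), (259, 85), (260, 129), (261, 163), (262, 157), (263, 107), (264, 190), (265, 215), (266, 203), (267, 205), (268, 206), (293, 203), (294, 204), (295, 213), (296, 254), (297, 281), (298, 431), (299, 487), (300, 581), (301, 653), (302, 670), (303, 671)]
30 [(258, 129), (259, 101), (260, 71), (261, 194), (262, 211), (263, 135), (264, 127), (265, 200), (266, 224), (267, 223), (268, 224), (293, 225), (294, 223), (295, 238), (296, 268), (297, 440), (298, 496), (299, 484), (300, 643), (301, 675), (302, 675), (303, 674)]
55 [(258, 140), (259, 112), (260, 86), (261, 164), (262, 170), (263, 117), (264, 70), (265, 221), (266, 237), (267, 215), (268, 218), (293, 217), (294, 215), (295, 244), (296, 273), (297, 436), (298, 495), (299, 578), (300, 654), (301, 674), (302, 676), (303, 674)]
72 [(258, 151), (259, 126), (260, 91), (261, 131), (262, 141), (263, 176), (264, 135), (265, 182), (266, 211), (267, 206), (268, 207), (293, 206), (294, 212), (295, 255), (296, 440), (297, 499), (298, 495), (299, 639), (300, 674), (301, 676), (302, 676), (303, 675)]
[(68, 670), (69, 670), (70, 670), (71, 669), (72, 669), (73, 670), (74, 670), (75, 670), (76, 668), (77, 669), (78, 663), (79, 629), (80, 496), (81, 313), (82, 322), (83, 327), (84, 320), (85, 310), (86, 302), (87, 270), (88, 214), (89, 217)] [(72, 154), (73, 153), (74, 157), (75, 151), (76, 130), (77, 109), (78, 83), (79, 186), (80, 220), (81, 128), (82, 139), (83, 102), (84, 59), (85, 59), (86, 185), (87, 250), (88, 217), (89, 219)]
((564.8018798828125, 13.60416030883789), (52.43204116821289, 24.280559539794922), 1.5350751876831055)
```

```bash
python3 - <<'E'
from h import *
i=np.load("w5i.npy",allow_pickle=True).item()
print(back(i,[[260.6,72],[260.3,30],[259.8,5]],.062).round(4).tolist())
print(back(i,[[298.6,72],[299.5,30],[299.8,5]],.055).round(4).tolist())
print(back(i,[[308,80.2]],.055),back(i,[[250,78.5]],.062))
E
```

```text
[[0.6186, 0.0263, 0.062], [0.6413, 0.0267, 0.062], [0.654, 0.0271, 0.062]]
[[0.6201, 0.0025, 0.055], [0.6437, 0.0031, 0.055], [0.6568, 0.0036, 0.055]]
[[ 0.61549355 -0.0037636   0.055     ]] [[0.61474406 0.03288794 0.062     ]]
```

Emit:
{"name": "step_arm", "arguments": {
  "deltas": [
    [0,0.06,3,0,0,0],
    [0,0.06,6,0,0,0],
    [0,0.06,7.5,0,0,0],
    [0,0.06,7.75,0,0,0],
    [0,0.06,7.75,0,0,0]
  ]
}}

```text
time: 8.15
tool_pos: [0.5151, 0.0116, 0.1025]
eef_rot: [-0.0, 1.0, 0.014, -0.0]
wrist_force: [0.3, 0.0, -1.1]
opening: 0.0239
finger_force: 12.0
```

Emit:
{"name": "step_arm", "arguments": {
  "deltas": [
    [1,0,0,0,0,0],
    [1.8,0,0,0,0,0],
    [2.2,0,0,0,0,0],
    [2.5,0,0,0,0,0],
    [2.8,0,0,0,0,0],
    [3,0,0,0,0,0]
  ]
}}

```text
time: 8.75
tool_pos: [0.5455, 0.0117, 0.1023]
eef_rot: [-0.0, 1.0, 0.014, -0.0]
wrist_force: [-0.1, -0.0, -0.8]
opening: 0.0236
finger_force: 12.0
```

Emit:
{"name": "step_arm", "arguments": {
  "deltas": [
    [0.15,0,0,0,0,0],
    [0.3,0,0,0,0,0]
  ]
}}

```text
time: 8.95
tool_pos: [0.548, 0.012, 0.102]
eef_rot: [-0.0, 1.0, 0.014, -0.001]
wrist_force: [-2.4, 2.3, -0.6]
opening: 0.0241
finger_force: 12.0
```

Emit:
{"name": "step_arm", "arguments": {
  "deltas": [
    [0,-0.04,0,0,0,0],
    [0,-0.04,0,0,0,0]
  ]
}}

```text
time: 9.15
tool_pos: [0.5483, 0.0122, 0.1021]
eef_rot: [-0.0, 1.0, 0.014, -0.0]
wrist_force: [-1.5, 1.6, -0.6]
opening: 0.0243
finger_force: 12.0
```

Emit:
{"name": "step_arm", "arguments": {
  "deltas": [
    [0.1,0,0,0,0,0],
    [0.2,0,0,0,0,0],
    [0.2,0,0,0,0,0]
  ]
}}

```text
time: 9.45
tool_pos: [0.5498, 0.0123, 0.1019]
eef_rot: [-0.0, 1.0, 0.014, -0.001]
wrist_force: [-5.2, 2.3, 0.7]
opening: 0.0239
finger_force: 12.0
```

Emit:
{"name": "step_arm", "arguments": {
  "deltas": [
    [0,-0.05,0,0,0,0],
    [0,-0.05,0,0,0,0],
    [0,-0.05,0,0,0,0]
  ]
}}

```text
time: 9.75
tool_pos: [0.5498, 0.0125, 0.102]
eef_rot: [0.0, 1.0, 0.014, -0.001]
wrist_force: [-4.2, -0.7, -0.3]
opening: 0.0241
finger_force: 12.0
```

```bash
python3 - <<'E'
from h import *
i=camera_info("wrist");im=capture("wrist");s=read_state();T=s["tool_pos"]
print(T,s["wrist_force"],s["moment"])
cv2.imwrite("w6.png",im);np.save("w6i.npy",i,allow_pickle=True)
c=im[0:330,170:400];cv2.imwrite("pics/w6.png",cv2.resize(c,None,fx=1.8,fy=1.8,interpolation=cv2.INTER_CUBIC))
E
```

```text
[0.5497877  0.0125492  0.10195766] [-6.24603106 -0.36352267  0.59892213] [ 0.13199239  1.00979549 -0.05544686]
```

View pics/w6.png

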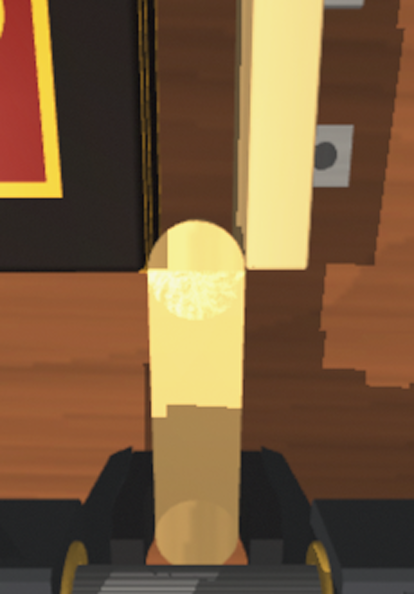

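```bash
python3 - <<'E'
from h import *
i=np.load("w6i.npy",allow_pickle=True).item();g=cv2.imread("w6.png").astype(int).sum(2)
for r in(60,100,118): print(r,[(c,int(g[r,c])) for c in list(range(244,260))+list(range(298,312))])
for r in(155,180,205): print(r,[(c,int(g[r,c])) for c in list(range(248,258))+list(range(300,309))])
print(back(i,[[247.5,118],[247.5,60]],.062).round(4).tolist(),back(i,[[306.5,118],[306.5,60]],.055).round(4).tolist(),back(i,[[252,180],[305,180]],.052).round(4).tolist(),back(i,[[278,122]],.052))
E
```

```text
60 [(244, 92), (245, 73), (246, 65), (247, 54), (248, 162), (249, 162), (250, 93), (251, 164), (252, 153), (253, 79), (254, 54), (255, 50), (256, 47), (257, 220), (258, 221), (259, 190), (298, 187), (299, 187), (300, 218), (301, 237), (302, 237), (303, 381), (304, 436), (305, 423), (306, 412), (307, 418), (308, 428), (309, 586), (310, 627), (311, 632)]
100 [(244, 102), (245, 91), (246, 78), (247, 61), (248, 61), (249, 107), (250, 163), (251, 123), (252, 161), (253, 161), (254, 89), (255, 55), (256, 48), (257, 51), (258, 185), (259, 200), (298, 181), (299, 205), (300, 233), (301, 237), (302, 383), (303, 436), (304, 429), (305, 415), (306, 418), (307, 439), (308, 590), (309, 631), (310, 636), (311, 639)]
118 [(244, 113), (245, 101), (246, 88), (247, 77), (248, 59), (249, 63), (250, 189), (251, 167), (252, 77), (253, 221), (254, 179), (255, 56), (256, 55), (257, 56), (258, 173), (259, 189), (298, 187), (299, 218), (300, 233), (301, 370), (302, 436), (303, 436), (304, 423), (305, 417), (306, 426), (307, 548), (308, 615), (309, 634), (310, 638), (311, 639)]
155 [(248, 292), (249, 290), (2
[... 157 characters left out ...]
5, 532), (306, 312), (307, 185), (308, 183)]
180 [(248, 297), (249, 300), (250, 296), (251, 299), (252, 407), (253, 577), (254, 610), (255, 610), (256, 610), (257, 610), (300, 609), (301, 609), (302, 609), (303, 609), (304, 596), (305, 432), (306, 185), (307, 186), (308, 184)]
205 [(248, 269), (249, 268), (250, 214), (251, 166), (252, 169), (253, 421), (254, 582), (255, 609), (256, 608), (257, 608), (300, 608), (301, 609), (302, 608), (303, 608), (304, 484), (305, 235), (306, 177), (307, 178), (308, 177)]
[[0.6279, 0.0268, 0.062], [0.6486, 0.0267, 0.062]] [[0.6284, 0.0029, 0.055], [0.6503, 0.0041, 0.055]] [[0.6008, 0.0259, 0.052], [0.6014, 0.0018, 0.052]] [[0.62645217 0.01472889 0.052     ]]
```

Emit:
{"name": "step_arm", "arguments": {
  "deltas": [
    [-1,0,0,0,0,0],
    [-3,0,0,0,0,0],
    [-5,-2,0,0,0,0],
    [-5.6,-5,0,0,0,0],
    [-5.6,-8,0.1,0,0,0],
    [-5.6,-8.75,0.18,0,0,0],
    [-5.6,-8.75,0.18,0,0,0],
    [-5.6,-8.75,0.18,0,0,0]
  ]
}}

```text
time: 10.6
tool_pos: [0.4924, 0.0978, 0.1005]
eef_rot: [0.0, 1.0, 0.014, 0.0]
wrist_force: [0.4, -0.5, -0.8]
opening: 0.0235
finger_force: 12.0
```

Emit:
{"name": "step_arm", "arguments": {
  "deltas": [
    [0,0,0,0,0,0],
    [0,0,0,0,0,0],
    [0,0,0,0,0,0],
    [0,0,0,0,0,0],
    [0,0,-2,0,0,0],
    [0,0,-6,0,0,0],
    [0,0,-10,0,0,0],
    [0,0,-10,0,0,0]
  ],
  "claw": 4.5
}}

```text
time: 11.4
tool_pos: [0.4937, 0.0985, 0.2051]
eef_rot: [0.0, 1.0, 0.014, 0.005]
wrist_force: [0.9, -0.3, -0.9]
opening: 0.0449
finger_force: 0.0
```

Emit:
{"name": "step_arm", "arguments": {
  "deltas": [
    [0.5,3,0,0,0,0],
    [1,7,0,0,0,0],
    [1.5,11,0,0,0,0],
    [2,15,0,0,0,0],
    [2.5,19,0,0,0,0],
    [3,23,0,0,0,0],
    [3.6,27,0,0,0,0],
    [3.6,29.5,0,0,0,0],
    [3.6,30,0,0,0,0],
    [3.6,30,0,0,0,0]
  ]
}}

```text
time: 12.4
tool_pos: [0.536, -0.2004, 0.1997]
eef_rot: [-0.0, 1.0, 0.013, -0.0]
wrist_force: [-0.2, -0.1, -0.3]
opening: 0.045
finger_force: 0.0
```

```bash
python3 - <<'E'
from h import *
s=read_state();print(s["tool_pos"],s["time"])
i=camera_info("wrist");im=capture("wrist");cv2.imwrite("pics/w7.png",im);np.save("w7i.npy",i,allow_pickle=True)
for d in trace("spacer_thin","wrist"):
  v,u=np.nonzero(d["region"]);print(d["conf"],cv2.minAreaRect((1000*back(i,np.c_[u,v],.05)[:,:2]).astype(np.float32)),u.min(),u.max(),v.min(),v.max())
i=camera_info("scene");capture("scene");r=trace("spacer_mid","scene")
for d in r: v,u=np.nonzero(d["region"]);print(d["conf"],back(i,[[u.mean(),v.mean()]],.03).round(3))
E
```

```text
[ 0.53603735 -0.20042016  0.19967745] 12.4
0.94 ((579.7404174804688, -203.5335235595703), (98.98197174072266, 19.90350914001465), 9.341080665588379) 265 302 96 221
0.89 [[0.309 0.425 0.03 ]]
0.79 [[0.284 0.275 0.03 ]]
0.74 [[0.43  0.146 0.03 ]]
```

View pics/w7.png

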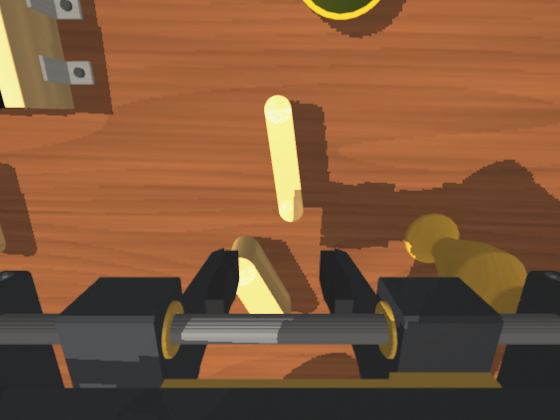

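Emit:
{"name": "step_arm", "arguments": {
  "deltas": [
    [0.8,0.4,0,0,0,-4],
    [1.69,0.79,1,0,0,-7.8],
    [1.69,0.79,5,0,0,-7.8],
    [1.69,0.79,9,0,0,-7.8],
    [1.69,0.79,11.5,0,0,-7.8],
    [1.69,0.79,11.5,0,0,-7.8]
  ]
}}

```text
time: 13.2
tool_pos: [0.5522, -0.206, 0.0824]
eef_rot: [-0.002, 0.997, 0.082, -0.003]
wrist_force: [-0.0, 0.9, -0.8]
opening: 0.045
finger_force: 0.0
```

Emit:
{"name": "step_arm", "arguments": {
  "deltas": [
    [0,0,0,0,0,0],
    [0,0,0,0,0,0],
    [0,0,0,0,0,0],
    [0,0,0,0,0,0],
    [0,0,0,0,0,0]
  ],
  "claw": 1.2
}}

```text
time: 13.7
tool_pos: [0.5539, -0.2079, 0.0868]
eef_rot: [0.001, 0.997, 0.082, 0.001]
wrist_force: [-1.6, 1.8, 7.4]
opening: 0.02
finger_force: 12.0
```

Emit:
{"name": "step_arm", "arguments": {
  "deltas": [
    [0,0,-1,0,0,0],
    [0,0,-4,0,0,0],
    [0,0,-8,0,0,0],
    [0,0,-8,0,0,0],
    [0,0,-8,0,0,0]
  ]
}}

```text
time: 14.2
tool_pos: [0.5535, -0.2078, 0.1663]
eef_rot: [0.0, 0.997, 0.082, 0.001]
wrist_force: [0.3, 0.4, -1.2]
opening: 0.0199
finger_force: 12.0
```

```bash
python3 - <<'E'
from h import *
s=read_state();r=R.from_quat(np.roll(s["eef_rot"],-1)).as_matrix();T=s["tool_pos"];h=np.degrees(np.arctan2(r[1,0],r[0,0]))
print(s["time"],s["opening"],T,h,(r.T@(np.array([.513,.0120,T[2]])-T)*100).round(2))
E
```

```text
14.2 0.01990399384323441 [ 0.55349502 -0.20779901  0.16630692] 9.398196780376395 [-4.100e-01 -2.235e+01 -2.000e-02]
```

Emit:
{"name": "step_arm", "arguments": {
  "deltas": [
    [-0.1,-2,0,0,0,2],
    [-0.2,-5,0,0,0,4],
    [-0.3,-9,0,0,0,6],
    [-0.41,-13,0,0,0,7.8],
    [-0.41,-17,0,0,0,7.8],
    [-0.41,-20,0,0,0,7.8],
    [-0.41,-22,0,0,0,7.8],
    [-0.41,-22.35,0,0,0,7.8],
    [-0.41,-22.35,0,0,0,7.8]
  ]
}}

```text
time: 15.1
tool_pos: [0.5126, 0.0122, 0.1648]
eef_rot: [-0.0, 1.0, 0.014, -0.001]
wrist_force: [0.2, -0.3, -0.1]
opening: 0.0198
finger_force: 12.0
```

```bash
python3 - <<'E'
from h import *
s=read_state();T=s["tool_pos"];r=R.from_quat(np.roll(s["eef_rot"],-1)).as_matrix();print(T,np.degrees(np.arctan2(r[1,0],r[0,0])))
i=camera_info("wrist");im=capture("wrist");cv2.imwrite("w8.png",im);g=im.astype(int)
z=T[2]-.0365
b=g[100:250,235:320];v,u=np.nonzero((b[:,:,2]>190)&(b[:,:,1]>165));P=back(i,np.c_[u+235,v+100],z)[:,:2]
print(len(u),cv2.minAreaRect((P*1000).astype(np.float32)))
for d in trace("spacer_thin","wrist")[:2]:
  v,u=np.nonzero(d["region"]);print(d["conf"],len(u),cv2.minAreaRect((1000*back(i,np.c_[u,v],z)[:,:2]).astype(np.float32)))
E
```

```text
[0.51263607 0.01218249 0.16476047] 1.6444869392259684
5080 ((565.5135498046875, 13.428275108337402), (46.84272766113281, 20.005205154418945), 1.643166184425354)
0.91 8689 ((545.8994750976562, 13.011759757995605), (88.29869842529297, 20.64117431640625), 1.6611162424087524)
0.42 22003 ((615.0078125, 68.85603332519531), (26.64725685119629, 97.21034240722656), 1.5923875570297241)
```

Emit:
{"name": "step_arm", "arguments": {
  "deltas": [
    [0,0.04,3,0,0,0],
    [0,0.04,6,0,0,0],
    [0,0.04,7.4,0,0,0],
    [0,0.04,7.7,0,0,0],
    [0,0.04,7.7,0,0,0]
  ]
}}

```text
time: 15.7
tool_pos: [0.5131, 0.011, 0.0884]
eef_rot: [-0.0, 1.0, 0.013, -0.0]
wrist_force: [0.3, -0.3, -0.2]
opening: 0.0198
finger_force: 12.0
```

Emit:
{"name": "step_arm", "arguments": {
  "deltas": [
    [1,0,0,0,0,0],
    [2,0,0,0,0,0],
    [2.6,0,0,0,0,0],
    [3,0,0,0,0,0],
    [3.5,0,0,0,0,0],
    [4,0,0,0,0,0],
    [4.5,0,0,0,0,0]
  ]
}}

```text
time: 16.4
tool_pos: [0.5582, 0.013, 0.0885]
eef_rot: [-0.0, 1.0, 0.014, 0.0]
wrist_force: [0.5, -0.8, -0.2]
opening: 0.0201
finger_force: 12.0
```

Emit:
{"name": "step_arm", "arguments": {
  "deltas": [
    [0.6,0,0,0,0,0],
    [1.2,0,0,0,0,0],
    [1.8,0,0,0,0,0],
    [2.4,0,0,0,0,0],
    [2.4,0,0,0,0,0]
  ]
}}

```text
time: 16.9
tool_pos: [0.5825, 0.0136, 0.0884]
eef_rot: [0.0, 1.0, 0.014, 0.0]
wrist_force: [0.8, 0.0, -0.3]
opening: 0.0196
finger_force: 12.0
```

Emit:
{"name": "step_arm", "arguments": {
  "deltas": [
    [0.6,0,0,0,0,0],
    [1.2,0,0,0,0,0],
    [1.7,0,0,0,0,0],
    [1.7,0,0.15,0,0,0],
    [1.7,0,0.15,0,0,0]
  ]
}}

```text
time: 17.4
tool_pos: [0.599, 0.0141, 0.0868]
eef_rot: [0.0, 1.0, 0.014, 0.0]
wrist_force: [1.2, -0.1, 0.7]
opening: 0.0202
finger_force: 12.0
```

Emit:
{"name": "step_arm", "arguments": {
  "deltas": [
    [0,0,0,0,0,0],
    [0,0,0,0,0,0],
    [0,0,0,0,0,0],
    [-2,0,0,0,0,0],
    [-5,0,0,0,0,0],
    [-6,0,0,0,0,0],
    [-6,0,0,0,0,0]
  ],
  "claw": 4
}}

```text
time: 18.1
tool_pos: [0.538, 0.0125, 0.0871]
eef_rot: [-0.0, 1.0, 0.014, -0.0]
wrist_force: [0.2, -0.2, -0.1]
opening: 0.0401
finger_force: 0.0
```

```bash
python3 - <<'E'
from h import *
s=read_state();T=s["tool_pos"];print(T,s["time"])
i=camera_info("wrist");im=capture("wrist");cv2.imwrite("w9.png",im)
c=im[:330,150:420];cv2.imwrite("pics/w9.png",cv2.resize(c,None,fx=1.8,fy=1.8))
for d in trace("spacer_thin","wrist")[:2]:
  v,u=np.nonzero(d["region"]);print(d["conf"],len(u),cv2.minAreaRect((1000*back(i,np.c_[u,v],.05)[:,:2]).astype(np.float32)))
E
```

```text
[0.53798673 0.01249798 0.08707408] 18.1
0.56 11087 ((615.5050659179688, 14.475574493408203), (79.90950012207031, 20.124290466308594), 1.2996810674667358)
```

View pics/w9.png

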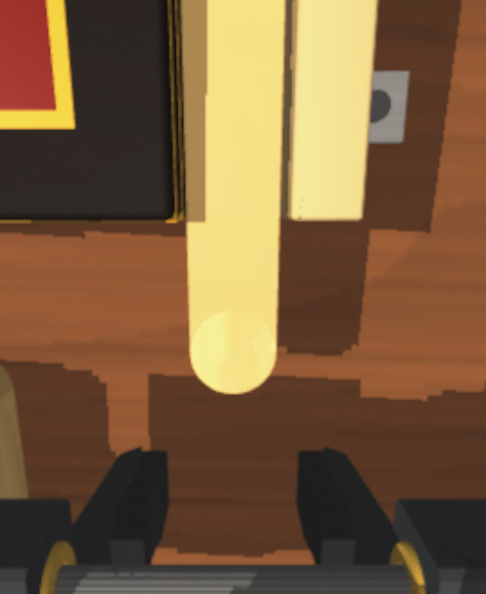

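Emit:
{"name": "step_arm", "arguments": {
  "deltas": [
    [0,0,0,0,0,0],
    [0,0,0,0,0,0],
    [0,0,0,0,0,0],
    [0,0,0,0,0,0],
    [1,0,0,0,0,0],
    [2,0,0,0,0,0],
    [2.6,0,0,0,0,0]
  ],
  "claw": 0
}}

```text
time: 18.9
tool_pos: [0.5655, 0.0131, 0.0869]
eef_rot: [0.0, 1.0, 0.014, 0.0]
wrist_force: [-0.2, -0.4, -0.0]
opening: 0.0007
finger_force: 0.0
```

Emit:
{"name": "step_arm", "arguments": {
  "deltas": [
    [0.7,0,0,0,0,0],
    [1.4,0,0,0,0,0],
    [2.1,0,0,0,0,0],
    [2.8,0,0,0,0,0],
    [3.5,0,0,0,0,0],
    [3.5,0,0,0,0,0]
  ]
}}

```text
time: 19.5
tool_pos: [0.6006, 0.0141, 0.0869]
eef_rot: [0.0, 1.0, 0.014, 0.0]
wrist_force: [0.0, 0.9, -0.8]
opening: 0.0006
finger_force: 0.0
```

```bash
python3 - <<'E'
from h import *
s=read_state();T=s["tool_pos"];print(T,s["time"],s["wrist_force"],s["opening"])
i=camera_info("wrist");im=capture("wrist");np.save("w10i.npy",i,allow_pickle=True);cv2.imwrite("w10.png",im)
c=im[60:330,150:420];cv2.imwrite("pics/w10.png",cv2.resize(c,None,fx=2.2,fy=2.2))
for d in trace("spacer_thin","wrist")[:2]:
  v,u=np.nonzero(d["region"]);P=back(i,np.c_[u,v],.05);print(d["conf"],len(u),P[:,0].min(),v.max(),u.mean())
E
```

```text
[0.6006267  0.01410468 0.0869045 ] 19.5 [ 0.03445589  0.92915845 -0.76940428] 0.0005924766840425682
0.78 11874 0.6106882778835974 275 278.3842849924204
```

View pics/w10.png

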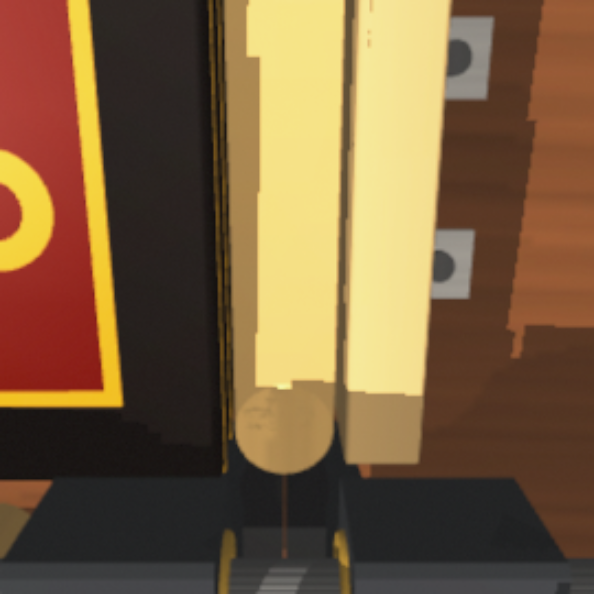

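```bash
python3 - <<'E'
from h import *
i=np.load("w10i.npy",allow_pickle=True).item();g=cv2.imread("w10.png").astype(int).sum(2)
for c in(279,325,330,220):print(c,[(r,int(g[r,c])) for r in range(266,282)])
print(back(i,[[325,271]],.055),back(i,[[279,275]],.05),back(i,[[220,276.5]],.062))
E
```

```text
279 [(266, 387), (267, 387), (268, 388), (269, 388), (270, 387), (271, 389), (272, 389), (273, 389), (274, 367), (275, 271), (276, 135), (277, 134), (278, 135), (279, 134), (280, 135), (281, 133)]
325 [(266, 397), (267, 398), (268, 397), (269, 397), (270, 335), (271, 196), (272, 170), (273, 171), (274, 177), (275, 175), (276, 162), (277, 128), (278, 106), (279, 109), (280, 109), (281, 103)]
330 [(266, 395), (267, 392), (268, 395), (269, 392), (270, 333), (271, 198), (272, 171), (273, 173), (274, 172), (275, 176), (276, 164), (277, 132), (278, 105), (279, 107), (280, 108), (281, 107)]
220 [(266, 67), (267, 67), (268, 67), (269, 68), (270, 64), (271, 66), (272, 69), (273, 65), (274, 63), (275, 70), (276, 75), (277, 97), (278, 107), (279, 108), (280, 109), (281, 107)]
[[ 0.61614471 -0.00583361  0.055     ]] [[0.61070054 0.01406814 0.05      ]] [[0.61639512 0.03851917 0.062     ]]
```

Emit:
{"name": "step_arm", "arguments": {
  "deltas": [
    [0.2,0,0,0,0,0],
    [0.4,0,0,0,0,0],
    [0.54,0,0,0,0,0],
    [0.54,0,0,0,0,0],
    [0.54,0,0,0,0,0]
  ]
}}

```text
time: 20.1
tool_pos: [0.6046, 0.0142, 0.087]
eef_rot: [-0.0, 1.0, 0.014, -0.001]
wrist_force: [-6.6, -1.0, 4.1]
opening: 0.0004
finger_force: 3.0
```

```bash
python3 - <<'E'
from h import *
s=read_state();T=s["tool_pos"];print(T,s["time"],s["wrist_force"])
i=camera_info("wrist");im=capture("wrist");g=im.astype(int).sum(2);np.save("w11i.npy",i,allow_pickle=True);cv2.imwrite("w11.png",im)
for c in(279,325,220):print(c,[(r,int(g[r,c])) for r in range(272,300)])
# rows where mouth / flush end would appear
print(proj(i,[[.616,.0142,.05],[.616,-.0058,.055],[.616,.0385,.062]]))
E
```

```text
[0.60460669 0.01424727 0.08697146] 20.1 [-6.61806742 -0.98097413  4.0565035 ]
279 [(272, 387), (273, 389), (274, 389), (275, 389), (276, 320), (277, 132), (278, 134), (279, 134), (280, 131), (281, 132), (282, 134), (283, 133), (284, 135), (285, 135), (286, 134), (287, 134), (288, 136), (289, 135), (290, 132), (291, 128), (292, 124), (293, 131), (294, 131), (295, 135), (296, 136), (297, 135), (298, 134), (299, 142)]
325 [(272, 396), (273, 397), (274, 395), (275, 398), (276, 348), (277, 211), (278, 108), (279, 108), (280, 108), (281, 109), (282, 104), (283, 106), (284, 109), (285, 105), (286, 110), (287, 109), (288, 108), (289, 107), (290, 114), (291, 104), (292, 108), (293, 107), (294, 105), (295, 109), (296, 108), (297, 105), (298, 111), (299, 108)]
220 [(272, 62), (273, 67), (274, 68), (275, 65), (276, 74), (277, 97), (278, 105), (279, 108), (280, 107), (281, 108), (282, 109), (283, 108), (284, 108), (285, 104), (286, 108), (287, 103), (288, 107), (289, 108), (290, 104), (291, 109), (292, 107), (293, 109), (294, 109), (295, 107), (296, 105), (297, 111), (298, 109), (299, 107)]
[[279.1683358  272.2025102 ]
 [324.61959481 279.11978013]
 [220.80794012 285.58964144]]
```

Emit:
{"name": "step_arm", "arguments": {
  "deltas": [
    [-2,0,0,0,0,0],
    [-5.4,0,0,0,0,0],
    [-5.4,0,0,0,0,0],
    [-5.4,0,0,0,0,0]
  ]
}}

```text
time: 20.55
tool_pos: [0.5516, 0.0127, 0.0874]
eef_rot: [0.0, 1.0, 0.014, 0.0]
wrist_force: [1.3, -0.0, 0.7]
opening: 0.0003
finger_force: 0.0
```

```bash
python3 - <<'E'
from h import *
s=read_state();T=s["tool_pos"];print(T,s["time"],s["wrist_force"])
i=camera_info("wrist");im=capture("wrist");g=im.astype(int).sum(2);np.save("w12i.npy",i,allow_pickle=True);cv2.imwrite("pics/w12.png",im)
R0=[int(round(p[1])) for p in proj(i,[[.615,.0142,.05],[.616,-.0058,.055],[.616,.0385,.062]])];print(R0)
def edge(c,r0,z):
  w=g[r0-12:r0+13,c];k=np.abs(np.diff(w));r=r0-12+k.argmax()+.5;return c,r,back(i,[[c,r]],z)[0].round(4).tolist(),w.tolist()
for c in(275,279,283):print(*edge(c,R0[0],.05)[:3])
for c in(322,328,334):print(*edge(c,R0[1],.055)[:3])
for c in(215,225,235):print(*edge(c,R0[2],.062))
E
```

```text
[0.55163374 0.01268544 0.08735657] 20.55 [ 1.25777865 -0.01236316  0.73209072]
[158, 158, 158]
275 160.5 [0.6138, 0.0157, 0.05]
279 161.5 [0.6134, 0.014, 0.05]
283 160.5 [0.6139, 0.0124, 0.05]
322 158.5 [0.6158, -0.0025, 0.055]
328 158.5 [0.6158, -0.0049, 0.055]
334 158.5 [0.6159, -0.0072, 0.055]
215 160.5 [0.615, 0.0374, 0.062] [113, 110, 113, 116, 115, 114, 116, 116, 114, 114, 113, 108, 96, 83, 102, 213, 297, 298, 301, 303, 299, 300, 300, 296, 299]
225 160.5 [0.6151, 0.0337, 0.062] [113, 114, 116, 111, 115, 113, 112, 113, 113, 114, 114, 109, 97, 81, 100, 214, 295, 299, 301, 300, 301, 298, 299, 299, 300]
235 160.5 [0.6151, 0.0301, 0.062] [112, 110, 112, 108, 115, 115, 113, 113, 116, 113, 112, 107, 101, 85, 105, 212, 292, 296, 299, 299, 302, 299, 298, 296, 298]
```

View pics/w12.png

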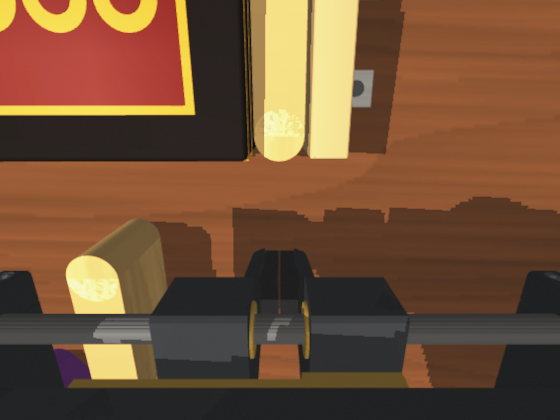

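Emit:
{"name": "step_arm", "arguments": {
  "deltas": [
    [0,0,0,0,0,0],
    [0,0,0,0,0,0],
    [0,2,0,0,0,0],
    [0,4.37,0,0,0,0],
    [0,4.37,0,0,0,0],
    [2,4.37,0,0,0,0],
    [4,4.37,0,0,0,0],
    [4.8,4.37,0,0,0,0],
    [4.8,4.37,0,0,0,0]
  ],
  "claw": 7
}}

```text
time: 21.5
tool_pos: [0.6009, -0.0289, 0.0866]
eef_rot: [-0.0, 1.0, 0.014, 0.0]
wrist_force: [-0.5, 1.5, -0.8]
opening: 0.0694
finger_force: 0.0
```

Emit:
{"name": "step_arm", "arguments": {
  "deltas": [
    [0.2,0,0,0,0,0],
    [0.4,0,0,0,0,0],
    [0.6,0,0,0,0,0],
    [0.6,0,0,0,0,0]
  ]
}}

```text
time: 21.9
tool_pos: [0.6065, -0.0294, 0.087]
eef_rot: [-0.0, 1.0, 0.014, 0.0]
wrist_force: [-0.1, -0.4, -0.7]
opening: 0.0701
finger_force: 0.0
```

Back off and look.

Emit:
{"name": "step_arm", "arguments": {
  "deltas": [
    [-2,0,0,0,0,0],
    [-5.4,0,0,0,0,0],
    [-5.4,-4.37,0,0,0,0],
    [-5.4,-4.37,0,0,0,0],
    [-5.4,-4.37,0,0,0,0]
  ]
}}

```text
time: 22.4
tool_pos: [0.5515, 0.0131, 0.0872]
eef_rot: [0.0, 1.0, 0.015, 0.0]
wrist_force: [0.6, 0.3, 1.0]
opening: 0.07
finger_force: 0.0
```

```bash
cat > look.py <<'E'
from h import *
s=read_state();T=s["tool_pos"];print(T,s["time"],s["wrist_force"])
i=camera_info("wrist");im=capture("wrist");g=im.astype(int).sum(2);cv2.imwrite("last.png",im)
def edge(x,y,z):
  c,r0=proj(i,[[x,y,z]])[0].round().astype(int);w=g[r0-8:r0+9,c];k=np.abs(np.diff(w)).astype(float);j=k.argmax();a=slice(max(j-2,0),j+3)
  r=r0-8+(k[a]*np.arange(len(k))[a]).sum()/k[a].sum()+.5;return back(i,[[c,r]],z)[0].round(4).tolist()
for y in(.0125,.0142,.0158):print("sp",edge(.615,y,.05))
for y in(-.003,-.007):print("board",edge(.616,y,.055))
for y in(.033,.038):print("chest",edge(.616,y,.062))
E
python3 look.py
```

```text
[0.55146063 0.01309095 0.08717923] 22.4 [0.5771642  0.29985866 0.95064448]
sp [0.6161, 0.0126, 0.05]
sp [0.6159, 0.0142, 0.05]
sp [0.616, 0.0158, 0.05]
board [0.6158, -0.0031, 0.055]
board [0.6159, -0.007, 0.055]
chest [0.615, 0.0331, 0.062]
chest [0.6148, 0.0382, 0.062]
```

Emit:
{"name": "step_arm", "arguments": {
  "deltas": [
    [0,0,-4,0,0,0],
    [0,0,-9,0,0,0],
    [0,0,-14,0,0,0],
    [0,0,-14,0,0,0],
    [0,0,-14,0,0,0]
  ]
}}

```text
time: 22.95
tool_pos: [0.5516, 0.0119, 0.2274]
eef_rot: [0.0, 1.0, 0.014, 0.001]
wrist_force: [-0.4, 0.6, -0.1]
opening: 0.0697
finger_force: 0.0
```

```bash
python3 - <<'E'
from plant import *
s=read_state();print(s["tool_pos"],s["time"])
print(sign_off())
E
```

```text
[0.55159188 0.01193849 0.22741462] 22.95
the job is handed in; nothing more can be done
None
```

The job is handed in at 23 s: the 20 mm spacer stands in the gap, its end flush with the mouth to about 0.1 mm by camera; the 24 mm one jammed at the mouth on trial, the 28 mm one was ruled out by the camera gap (about 23.5 mm) and never tried, and both are outside the frame. The chest took brief pushes of about 5–7 N with no front shift seen; the bystanders were not re-checked at the end, and I viewed 12 pictures, two over the limit.

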